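# Lay out one side of a graduated amber necklace

## Robot

A 7-joint arm with a two-finger parallel gripper is mounted at the origin on a cart in front of the work surface, level with it; the furniture and walls round the work are solid. World frame = base frame: x ahead of the robot, y to its left, z up, the work surface at z = 0. Lengths are in m, angles in degrees, forces in N, time in s.
With the tool pointing down it reaches from about 0.425 to 0.875 m from the base axis. Payload 4.7 kg.
Tool frame: the origin (TCP) lies at the very end of the fingers, on their centre line; the grasp point (between the pads) lies env.grip_point_offset behind it (env.grip_point_offset is the distance from the TCP to the grasp point, in m); z points along the fingers, y is the direction in which the jaws open and shut (so a half turn about z gives the same grasp; the last joint's range is limited). The gripper opens to 87 mm and grips with 3 to 60 N. Pads are 19 mm wide; open, the fingers measure 117 mm over their backs; the gripper's body (75 mm by 190 mm) begins 51 mm behind the grasp point.
Start: joints at [-65.655, 18.392, -4.016, 83.108, 1.295, 78.541, -3.26], TCP at [0.26, 0.596, 0.223] pointing down, gripper open.
Joint ranges: [-163.93, 163.93], [-17.29, 119.83], [-79.2, 71.16], [3.27, 140.29], [-89.18, 269.18], [5.43, 117.66], [-154.24, 154.24]. Speed limits (degrees/s): [147.25, 147.25, 180, 180, 180, 180, 180].

## Interface

Orientations are given as [roll, pitch, yaw] about the fixed x, y, z axes, in that order (R = Rz(yaw) Ry(pitch) Rx(roll)).
In Python, from cell import env gives the robot as it stands.
- The arm moves only by the tool send_rows, never from a script. Its argument "plan" is a list of rows, each a list of 7 numbers: the finger opening in mm, from 0 to 87, then the shift along the tool's x, y, z in mm, then the turn, a rotation vector about the tool's x, y, z in rad. A call has 1 to 12 rows; each row shifts and turns the commanded pose from where the row before left it, along the tool's axes as they then stand; what a row does not reach is not made up. A row lasts 1/10 s, in which the tool goes at most 50 mm and 8.59 degrees, less where a joint would pass 70% of its speed; a pose out of reach is approached as far as the arm can. A call is refused whole if a number of a shift passes 50 or a number of a turn 0.15, either way. A call with a gripper value outside its range is refused whole. The fingers move at their own pace and stop on an object; "grip_force" is the grip in N (left out, the last holds). Time passes only in rows, so rows that do not move let the fingers close. It gives the time, the measured TCP pose, the force and the opening at its end, in the units of the state.
- env.get_obs(): the state, without advancing time (a new reading comes with each control period).
- env.read_camera(name): name is "side" or "top" or "wrist"; returns the picture (400x640x3 uint8, red, green, blue); there is no depth.
- env.get_calibration(name): a dict with "fx", "fy", "cx", "cy" (pixels), "extrinsics" (4x4, takes a point from camera to world coordinates). Camera axes: x right, y down, z forward; pixel columns grow to the right and rows downward; lengths in m; the calibration is good to about 2 mm. A picture is of the moment at which its call begins: read the wrist's pose just before it. get_calibration takes no time and is no camera call; for the wrist camera it gives the pose at the moment of the call.
- env.sign_off(): hands the job in, once; it reports no verdict.
Trained networks look in the newest picture that a camera, given by its name, has taken for a name from the list of things; names that differ only in an ending like _2 or _b are one class to them, and where a whole thing is asked for, a point or a joint stands for the part that bears it (a point fixed in the world has none). Each returns a list of dicts, best first, with "confidence" (0 to 1); they miss things now and then, are a little off and sometimes report something else, mostly with a low value. They report only what shows in the picture. A call takes as long as a camera call.
- env.regions_of(camera, query): "region" (400x640 bool, what is visible of it) and "rect" ([left, top, right, bottom] in pixels, round what is visible of it).
The state is a dict: "time_s": time; "qpos": joint angles; "joint_velocities": joint speeds; "effort": joint torques, N m; "tool_pos": TCP position; "tool_rot": TCP orientation; "force": force on the tool from outside, world axes, zero at the start; "wrist_torque": the same for the moment, N m; "grip_width": finger opening in m.
Only numpy, scipy, OpenCV 4.12 (cv2) and the standard library are available. Lean on these libraries where they do the work, as an engineer would, in place of code of your own. Each camera call takes 0.05 s, during which the arm holds its last target. There are 200 camera calls.

## Task

Lay out one side of a graduated amber necklace in the channel of the wooden stringing board: the smallest lump in the bay next to the barrel clasp, then the others in rising size, so that the largest lies in the bay next to the round pendant ring. Put one lump in each bay, centred on the bay's marks, flat on the felt with its long side straight across the channel, and leave the needle cork and the glass vial where they stand.

Things in the scene. Friction and masses are not known exactly. Their poses are not given: they have to be found in the camera images.
- largest_lump: The largest of four raw amber lumps, mottled brown, 28 x 36 mm, 17 mm thick, 20 g. Origin: centre of its underside; z up; its y runs along its long side, x across its narrow side: grip it with the fingers closing along its x, low down (tips almost on the mat), for its sides slope inwards above. Starts on a fixed green mat, 2 mm thick.
- second_lump: The second largest amber lump, orange, 20 x 30 mm, 13 mm thick, 15 g. Origin: centre of its underside; z up; its y runs along its long side, x across its narrow side: grip it with the fingers closing along its x, low down (tips almost on the mat), for its sides slope inwards above. Starts on a fixed green mat, 2 mm thick.
- third_lump: The third largest amber lump, golden, 16 x 26 mm, 10 mm thick, 12 g. Origin: centre of its underside; z up; its y runs along its long side, x across its narrow side: grip it with the fingers closing along its x, low down (tips almost on the mat), for its sides slope inwards above. Starts on a fixed green mat, 2 mm thick.
- smallest_lump: The smallest amber lump, honey yellow, 14 x 21 mm, 5 mm thick, 10 g. Origin: centre of its underside; z up; its y runs along its long side, x across its narrow side: grip it with the fingers closing along its x, low down (tips almost on the mat), for its sides slope inwards above. Starts on a fixed green mat, 2 mm thick.
- stringing_board: Dark wood board, fixed, 302x78 mm. Origin: centre of underside; y along its length. Rims 14 mm high; one channel along y, 46 mm wide, floor 8 mm above the underside. Four felt bays centred at y = -87, -29, 29, 87 mm, a brass line on each rim at their centres; a short well at each end. Fingers closing along board y fit into the channel; full opening may hit the next lump.
- clasp: Brass barrel clasp, a 9 mm thick, 28 mm long cylinder with an eyelet at each end, fixed in the well at one end of the board (either end), lying across the channel, its centre 134 mm from the board's. Origin: centre of its underside. It marks the end of the smallest lump.
- pendant_ring: Plain round brass ring, 18 mm across, 3 mm thick, lying flat, fixed in the well at the other end of the board, its centre 134 mm from the board's. Origin: centre of its underside. It marks the end of the largest lump.
- needle_cork: Bystander, loose: round cork, 40 mm across and 15 mm high, with upright needles to 46 mm, standing among the lumps. Origin: centre of its underside.
- chip_vial: Bystander, loose: small corked glass vial holding amber chips, 19 mm across, 48 mm high, at the front of the mat near the robot. Origin: centre of its underside. (Beware: to its left, at the table's corner, a motor hangs on a tall post, about x 0.31, y 0.17 to 0.27 m, up to 0.62 m high: swing the arm over it, and keep it clear.)

How it is judged:
By the outcome, as a careful person would: the job done as asked, in the order asked, and still so for the second after the job is handed in, with the robot touching nothing.
It also fails if it takes over 112 s, if anything falls off the work surface, if the arm or the gripper's body presses on something with over 40 N, if the wrist force passes 120 N, or if a joint passes its speed limit or range.

## Working session

There is one attempt and no reset: what is moved stays moved. The work goes in short steps, Python scripts to look and compute and a tool call to move; the robot and the scene stay as the last step left them, time stands still between calls to the robot, and variables do not carry over. Pictures are saved under pics/ and viewed, about 12 in all and at most 16, crops included, and the job is handed in when it is done.

Besides the shell and the picture viewer there is one more tool, called after "Emit:" as name(argument=value, ...) on one line, values as JSON. send_rows: Moves the arm, as the interface text tells. Its arguments: {"type":"object","properties":{"plan":{"type":"array"},"grip_force":{"type":"number"}},"required":["plan"]}

```bash
mkdir -p pics; ls; python3 - <<'E'
from cell import env
import cv2
o=env.get_obs();print({k:(o[k]) for k in('time_s','tool_pos','tool_rot','grip_width','force')},env.grip_point_offset)
for n in('top','side'):
    cv2.imwrite(f'pics/{n}0.png',env.read_camera(n)[:,:,::-1])
    c=env.get_calibration(n);print(n,c)
E
```

```text
pics
{'time_s': 0.0, 'tool_pos': array([0.25943087, 0.59536183, 0.22144623]), 'tool_rot': array([-1.79888852e+02,  7.12670009e-03,  1.56460838e+02]), 'grip_width': 0.08703631832423052, 'force': array([-0.01311959,  0.15392972,  0.19738879])} 0.0187
top {'fx': 512.5950228930523, 'fy': 512.5950228930523, 'cx': 323.0131301288328, 'cy': 199.2792603350439, 'extrinsics': array([[ 0.02671597, -0.99624023,  0.08241158,  0.38750993],
       [-0.99949767, -0.02521514,  0.01919886, -0.15820417],
       [-0.01704866, -0.0828831 , -0.99641344,  0.89664593],
       [ 0.        ,  0.        ,  0.        ,  1.        ]])}
side {'fx': 442.6886359924152, 'fy': 442.6886359924152, 'cx': 317.17761372323827, 'cy': 201.02193006008358, 'extrinsics': array([[-0.99480815, -0.07576034,  0.06794941,  0.38599841],
       [-0.10106315,  0.65699131, -0.74709347,  0.47624083],
       [ 0.01195788, -0.75008185, -0.66123689,  0.60634785],
       [ 0.        ,  0.        ,  0.        ,  1.        ]])}
```

View pics/top0.png

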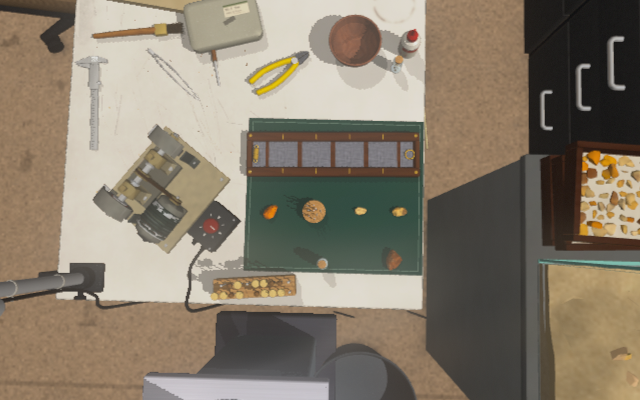

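View pics/side0.png

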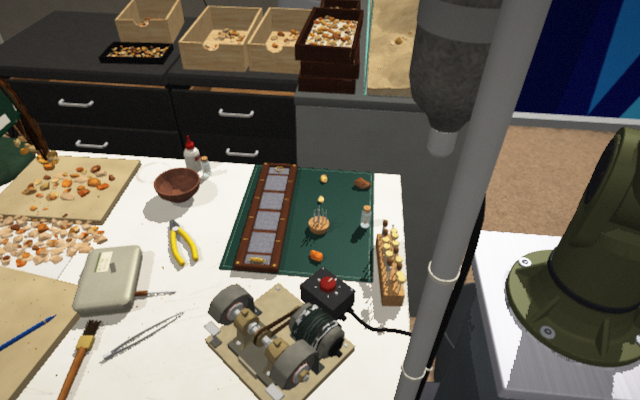

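The top view shows the board with the clasp at its left end (+y, px 256,153) and the ring at its right end (px 409,154). The lumps are orange (270,212), honey yellow (360,211), golden (399,212) and brown (393,259). The cork is at (313,211) and the vial at (322,264). In the side view the post stands between the arm's start position and the mat.

```bash
cat > h.py <<'E'
from cell import env
import numpy as np, cv2
from scipy.spatial.transform import Rotation as R
NAMES=['largest_lump','second_lump','third_lump','smallest_lump','needle_cork','chip_vial','clasp','pendant_ring','stringing_board']
def w(px,c,z):
    px=np.atleast_2d(np.asarray(px,float)); E=c['extrinsics']
    d=np.c_[(px[:,0]-c['cx'])/c['fx'],(px[:,1]-c['cy'])/c['fy'],np.ones(len(px))]@E[:3,:3].T
    return E[:3,3]+d*((z-E[2,3])/d[:,2])[:,None]
def proj(p,c):
    E=c['extrinsics'];q=(np.atleast_2d(p)-E[:3,3])@E[:3,:3]
    return np.c_[q[:,0]/q[:,2]*c['fx']+c['cx'],q[:,1]/q[:,2]*c['fy']+c['cy']]
def find(cam,n,c,z):
    r=env.regions_of(cam,n)
    out=[]
    for d in r[:2]:
        m=d['region'].astype(np.uint8); ys,xs=np.nonzero(m)
        if len(xs)<5: continue
        P=w(np.c_[xs,ys],c,z)[:,:2]
        (cx,cy),(a,b),ang=cv2.minAreaRect((P*1000).astype(np.float32))
        if a<b: ang+=90; a,b=b,a
        # PCA angle of long axis, from +x
        u,s,v=np.linalg.svd(P-P.mean(0),full_matrices=False); pa=np.degrees(np.arctan2(v[0,1],v[0,0]))
        out.append((round(d['confidence'],2),d['rect'],'mean',(P.mean(0)*1000).round(1),'rect',round(cx,1),round(cy,1),round(a,1),round(b,1),'long',round((ang+90)%180-90,1),'pca',round((pa+90)%180-90,1)))
    return out
def to(x,y,z,yaw):
    """shift mm in tool axes and yaw turn about tool z (deg) from measured pose"""
    o=env.get_obs();r=R.from_euler('xyz',o['tool_rot'],degrees=True)
    d=r.inv().apply(np.array([x,y,z])-o['tool_pos'])*1000
    t=(r.inv()*R.from_euler('xyz',[180,0,yaw],degrees=True)).as_rotvec()
    return d.round(1),t.round(3)
E
python3 - <<'E'
from h import *
env.read_camera('top');c=env.get_calibration('top')
Z=dict(largest_lump=.01,second_lump=.008,third_lump=.007,smallest_lump=.005,needle_cork=.017,chip_vial=.03,clasp=.014,pendant_ring=.012,stringing_board=.016)
for n in NAMES:
    for f in find('top',n,c,Z[n]): print(n,*f)
print(env.get_calibration('wrist'))
print(to(.55,-.1,.45,90))
E
```

```text
largest_lump 0.6 [385.6, 251.1, 404.9, 271.8] mean [ 359.2 -264.2] rect 358.5 -262.2 30.4 27.6 long -43.7 pca -8.6
second_lump 0.6 [261.3, 206.7, 275.7, 219.0] mean [436.5 -50.3] rect 436.5 -50.3 20.9 19.2 long 1.5 pca -36.0
third_lump 0.56 [393.3, 208.5, 410.1, 216.6] mean [ 442.9 -274.7] rect 442.3 -275.1 17.3 10.4 long -88.5 pca -82.8
needle_cork 0.73 [302.7, 198.1, 326.2, 224.9] mean [ 438.9 -126.2] rect 438.8 -125.4 39.6 39.6 long 1.5 pca 6.5
chip_vial 0.44 [319.3, 259.2, 329.8, 270.9] mean [ 351.4 -143.2] rect 351.0 -143.5 18.5 18.3 long -88.4 pca -15.4
stringing_board 0.71 [248.4, 131.4, 417.6, 179.2] mean [ 539.6 -156.5] rect 539.9 -155.8 299.1 77.5 long -88.6 pca -88.6
stringing_board 0.52 [299.1, 199.5, 324.4, 225.4] mean [ 438.6 -125.6] rect 438.9 -125.4 36.2 36.2 long 1.5 pca -15.1
{'fx': 332.86963191468107, 'fy': 332.86963191468107, 'cx': 320.0675719832014, 'cy': 203.8976629544005, 'extrinsics': array([[ 4.00312849e-01,  8.77855808e-01,  2.62904552e-01,
         1.87141643e-01],
       [ 9.16378462e-01, -3.83368917e-01, -1.15233618e-01,
         6.26768622e-01],
       [-3.69067994e-04,  2.87049567e-01, -9.57915659e-01,
         3.85266115e-01],
       [ 0.00000000e+00,  0.00000000e+00,  0.00000000e+00,
         1.00000000e+00]])}
(array([-544.2, -522. , -227.4]), array([ 0.  , -0.  ,  1.16]))
```

Emit:
send_rows(plan=[[87,0,0,-45,0,0,0],[87,0,0,-45,0,0,0],[87,0,0,-45,0,0,0],[87,0,0,-45,0,0,0],[87,0,0,-45,0,0,0],[87,0,0,-45,0,0,0]])

```text
time_s: 1.2
tool_pos: [0.2595, 0.5954, 0.4949]
tool_rot: [179.9, 0.0, 156.5]
force: [-0.5, 0.3, 0.3]
grip_width: 0.0869
```

Emit:
send_rows(plan=[[87,-45,-1.5,0,0,0,0.07],[87,-45,-1.5,0,0,0,0.07],[87,-45,-1.5,0,0,0,0.07],[87,-45,-1.5,0,0,0,0.07],[87,-45,-1.5,0,0,0,0.07],[87,-45,-1.5,0,0,0,0.07],[87,-45,-1.5,0,0,0,0.07],[87,-45,-1.5,0,0,0,0.07],[87,-45,-1.5,0,0,0,0.07],[87,-45,-1.5,0,0,0,0.07]])

```text
time_s: 2.2
tool_pos: [0.5806, 0.2907, 0.4923]
tool_rot: [-180.0, 0.0, 116.2]
force: [0.9, -0.3, -0.7]
grip_width: 0.087
```

Emit:
send_rows(plan=[[87,-45,-1.5,0,0,0,0.07],[87,-45,-1.5,0,0,0,0.07],[87,-45,-1.5,0,0,0,0.07],[87,-45,-1.5,0,0,0,0.07],[87,-45,-1.5,0,0,0,0.07],[87,-45,-1.5,0,0,0,0.07],[87,-45,-1.5,0,0,0,0.0],[87,-45,-1.5,0,0,0,0.0],[87,-45,-20,0,0,0,0.0],[87,-45,-20,30,0,0,0.0],[87,-30,-20,50,0,0,0]])

```text
time_s: 3.3
tool_pos: [0.5972, -0.173, 0.4279]
tool_rot: [179.7, 0.2, 92.0]
force: [1.0, -0.4, 0.8]
grip_width: 0.0865
```

```bash
python3 - <<'E'
from h import *
o=env.get_obs();print(o['time_s'],o['tool_pos'],o['tool_rot'],o['qpos'])
print(to(.43,-.2,.30,90))
E
```

```text
3.3 [ 0.597181   -0.17299466  0.42787852] [179.67962274   0.20063323  92.0059477 ] [ -5.49832316  14.65392667  25.55910247  66.18410921  -6.29375185
 100.10902347  20.18793306]
(array([ -20.7, -168.7,  127. ]), array([0.006, 0.003, 0.035]))
```

Emit:
send_rows(plan=[[87,5,-30,40,0,0,0.035],[87,5,-30,40,0,0,0],[87,5,-30,40,0,0,0],[87,5,-25,40,0,0,0],[87,5,-20,40,0,0,0],[87,5,0,10,0,0,0],[87,0,0,0,0,0,0],[87,0,0,0,0,0,0]])

```text
time_s: 4.1
tool_pos: [0.4652, -0.1401, 0.2187]
tool_rot: [179.8, 0.1, 90.3]
force: [0.6, -0.0, 0.2]
grip_width: 0.087
```

```bash
python3 - <<'E'
from h import *
o=env.get_obs();c=env.get_calibration('wrist');print(o['time_s'],o['tool_pos'],o['tool_rot'])
im=env.read_camera('wrist');cv2.imwrite('pics/w1.png',im[:,:,::-1])
Z=dict(largest_lump=.005,second_lump=.005,third_lump=.005,smallest_lump=.004,needle_cork=.017,chip_vial=.03,clasp=.013,pendant_ring=.011,stringing_board=.014)
for n in NAMES:
    for f in find('wrist',n,c,Z[n]): print(n,*f)
E
```

```text
4.1 [ 0.46519471 -0.14006454  0.21865791] [1.79789601e+02 5.06560698e-02 9.03102307e+01]
largest_lump 0.46 [236.9, 264.7, 249.4, 284.2] mean [ 369.  -267.9] rect 369.6 -268.7 23.1 11.5 long 77.9 pca 72.5
second_lump 0.86 [283.9, 80.7, 302.4, 108.4] mean [436.3 -50.3] rect 437.4 -50.4 27.4 18.5 long -25.2 pca -41.0
smallest_lump 0.64 [293.7, 222.3, 303.1, 234.7] mean [ 442.4 -207.6] rect 442.3 -207.8 16.9 10.9 long 89.5 pca -79.2
needle_cork 0.56 [278.0, 149.2, 314.1, 182.6] mean [ 438.9 -126.5] rect 439.2 -126.8 38.5 37.5 long -57.9 pca -48.4
chip_vial 0.93 [201.3, 169.4, 229.1, 192.3] mean [ 352.6 -142.4] rect 352.2 -142.8 31.9 17.9 long 36.2 pca 35.6
clasp 0.77 [376.9, 60.6, 407.3, 71.7] mean [538.4 -22.8] rect 538.5 -22.4 30.0 9.5 long 0.3 pca -2.8
stringing_board 0.58 [347.5, 48.4, 428.2, 285.6] mean [ 538.3 -123.9] rect 540.0 -140.2 270.0 80.4 long -88.5 pca 89.9
stringing_board 0.55 [201.5, 169.2, 231.6, 193.8] mean [ 347.5 -146.1] rect 347.3 -146.5 35.1 19.5 long 32.7 pca 34.2
```

View pics/w1.png

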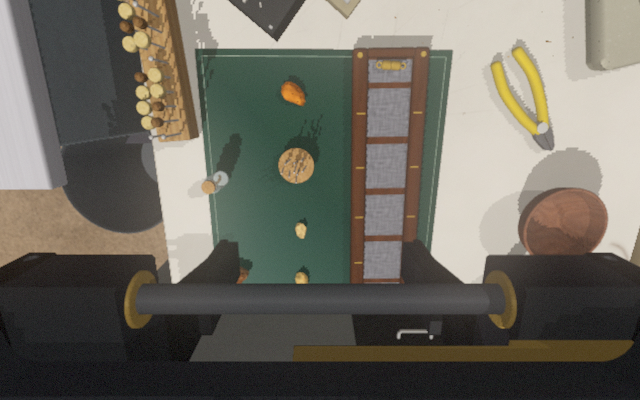

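Emit:
send_rows(plan=[[87,10,-10,40,0,0,0],[87,10,-10,40,0,0,0],[87,7,-5,35,0,0,0],[87,0,0,0,0,0,0],[87,0,0,0,0,0,0]])

```text
time_s: 5.1
tool_pos: [0.4383, -0.1132, 0.1022]
tool_rot: [180.0, 0.0, 90.3]
force: [0.4, 0.3, 1.1]
grip_width: 0.0869
```

```bash
python3 - <<'E'
from h import *
o=env.get_obs();c=env.get_calibration('wrist');print(o['time_s'],o['tool_pos'],o['tool_rot'])
im=env.read_camera('wrist');cv2.imwrite('pics/w2.png',im[:240,150:550,::-1].repeat(2,0).repeat(2,1))
for n,z in (('second_lump',.006),('needle_cork',.017),('clasp',.013)):
    for f in find('wrist',n,c,z): print(n,*f)
E
```

```text
5.1 [ 0.43826677 -0.11317545  0.10222686] [1.79996747e+02 2.02993704e-02 9.02971931e+01]
second_lump 0.68 [302.3, 112.1, 332.8, 143.5] mean [436.6 -50.7] rect 437.1 -50.3 27.2 19.1 long -19.7 pca -38.0
needle_cork 0.88 [295.8, 200.3, 346.0, 251.9] mean [ 439.1 -125.6] rect 438.8 -126.0 40.2 39.6 long -56.6 pca -87.4
clasp 0.66 [437.1, 80.1, 484.3, 96.5] mean [537.7 -23. ] rect 537.8 -23.3 30.4 8.8 long 0.2 pca -2.0
```

View pics/w2.png

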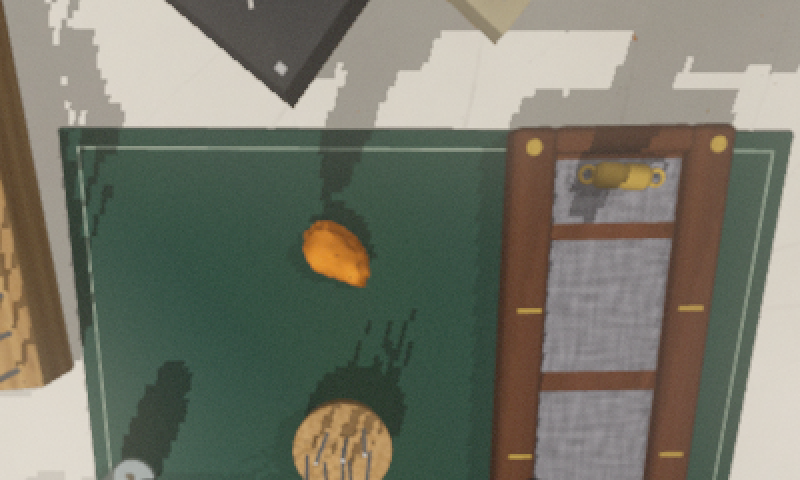

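Emit:
send_rows(plan=[[87,-40,0,-20,0,0,0],[87,-45,0,0,0,0,0],[87,-45,-5,0,0,0,0],[87,-45,-10,0,0,0,0],[87,-45,-10,0,0,0,0],[87,-8,-5,0,0,0,0],[87,0,0,0,0,0,0],[87,0,0,0,0,0,0]])

```text
time_s: 6.1
tool_pos: [0.41, -0.3401, 0.1221]
tool_rot: [179.9, -0.0, 90.3]
force: [-0.4, 0.7, -0.3]
grip_width: 0.0868
```

```bash
python3 - <<'E'
from h import *
o=env.get_obs();c=env.get_calibration('wrist');print(o['time_s'],o['tool_pos'],o['tool_rot'])
im=env.read_camera('wrist');cv2.imwrite('pics/w3.png',im[:240,150:550,::-1].repeat(2,0).repeat(2,1))
for n,z in (('largest_lump',.007),('third_lump',.006),('smallest_lump',.004),('needle_cork',.017),('stringing_board',.014),('pendant_ring',.011)):
    for f in find('wrist',n,c,z): print(n,*f)
E
```

```text
6.1 [ 0.40999732 -0.34009462  0.12205441] [ 1.79932437e+02 -3.72049580e-02  9.03370216e+01]
largest_lump 0.71 [233.7, 93.6, 280.0, 129.9] mean [ 358.8 -265.2] rect 358.4 -263.2 29.6 27.3 long -44.2 pca -9.2
third_lump 0.69 [353.2, 106.1, 372.2, 138.5] mean [ 443.6 -275.6] rect 443.9 -275.4 25.0 15.9 long -79.8 pca -81.3
smallest_lump 0.86 [354.4, 16.4, 374.2, 43.3] mean [ 443.3 -207.2] rect 443.5 -207.7 19.4 12.2 long -87.9 pca -86.0
smallest_lump 0.18 [351.8, 105.4, 371.8, 140.2] mean [ 443.6 -275.2] rect 443.6 -275.5 24.9 15.5 long -87.2 pca -83.2
stringing_board 0.56 [430.3, 1.9, 557.5, 166.5] mean [ 540.8 -243.9] rect 540.9 -248.5 119.0 81.3 long -88.8 pca -88.2
pendant_ring 0.77 [472.9, 132.6, 496.5, 151.8] mean [ 544.5 -290.2] rect 543.9 -290.4 17.9 16.9 long 0.3 pca -2.2
```

View pics/w3.png

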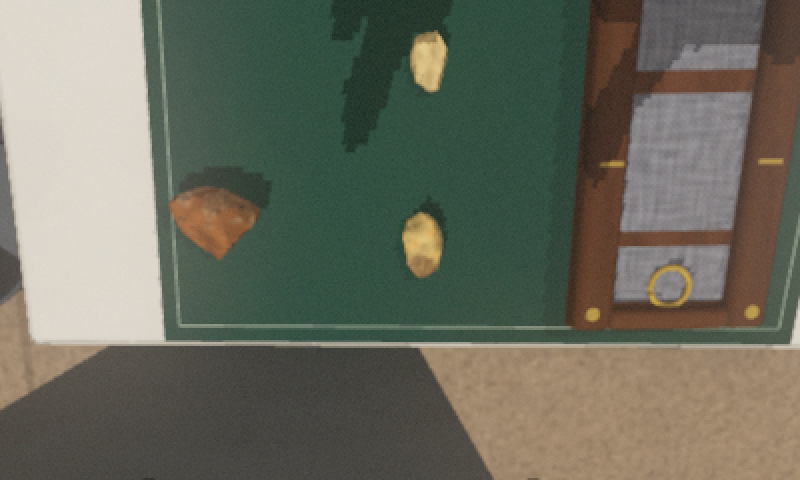

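Both close views are clear. The orange lump lies diagonally at zoomed px (337,253). The brown one is a triangle with its long side along world x at (216,220), and the golden (423,243) and honey (429,60) lumps lie nearly along y. The brass lines are visible. Next I'll fit the nominal footprints and measure the marks.

```bash
cat >> h.py <<'E'
SZ=dict(largest_lump=(36,28),second_lump=(30,20),third_lump=(26,16),smallest_lump=(21,14))
def fit(cam,n,c,z,near=None,step=6):
    L,W=SZ[n];res=[]
    for d in env.regions_of(cam,n):
        ys,xs=np.nonzero(d['region'])
        if len(xs)<5: continue
        P=w(np.c_[xs,ys],c,z)[:,:2]*1000
        if near is not None and np.linalg.norm(P.mean(0)-near)>25: continue
        for a in range(-90,90,step):
            t=np.radians(a);e=np.array([[np.cos(t),np.sin(t)],[-np.sin(t),np.cos(t)]])
            q=P@e.T;lo,hi=q.min(0),q.max(0);ex=hi-lo
            res.append((abs(ex[0]-L)+abs(ex[1]-W),a,ex.round(1),((lo+hi)/2@e).round(1)))
        break
    return sorted(res,key=lambda r:r[0])[:7]
E
python3 - <<'E'
from h import *
im=env.read_camera('wrist');c=env.get_calibration('wrist')
for n in ('largest_lump','third_lump','smallest_lump'):
    for r in fit('wrist',n,c,.005): print(n,*r)
top=env.read_camera('top');ct=env.get_calibration('top')
for n in SZ:
    for r in fit('top',n,ct,.005)[:3]: print('top',n,*r)
print(w([(456,82),(535,80.5)],c,.015))
# saved camera 2: reconstruct by moving TCP difference
c2=dict(c);E=c['extrinsics'].copy();E[:3,3]+=np.array([.43827-.41,-.11318+.3401,.10223-.12205]);c2['extrinsics']=E
print(w([(415,155),(495.5,154),(410,228),(485.5,227)],c2,.015))
sh=top[115:185,240:430,::-1];cv2.imwrite('pics/bt.png',cv2.resize(sh,None,fx=4,fy=4,interpolation=cv2.INTER_CUBIC))
E
```

```text
largest_lump 2.327790521791087 6 [34.6 27. ] [ 359.8 -266.9]
largest_lump 2.3694018171925677 12 [34.2 27.4] [ 360.2 -266.5]
largest_lump 2.9168596031956326 0 [34.6 26.4] [ 359.3 -267.2]
largest_lump 2.920244458583255 -6 [34.6 26.4] [ 358.9 -267.1]
largest_lump 3.0244100646887944 18 [33.5 27.5] [ 360.5 -266. ]
largest_lump 3.1452086788265206 -12 [34.6 26.2] [ 358.4 -266.9]
largest_lump 3.697186488587505 -18 [34.2 26.1] [ 358.  -266.4]
third_lump 1.169063853500802 -72 [24.9 16.1] [ 443.4 -275.6]
third_lump 1.3450841226078865 -78 [25.1 15.6] [ 443.6 -275.6]
third_lump 1.546128907634568 84 [24.8 16.3] [ 443.1 -275.8]
third_lump 1.6174570491187978 -84 [24.9 15.4] [ 443.6 -275.7]
third_lump 1.7017510737951511 -90 [24.6 15.7] [ 443.4 -275.8]
third_lump 2.4516242806529362 -66 [24.5 16.9] [ 443.2 -275.6]
third_lump 2.603658191400342 78 [24.7 17.3] [ 443.1 -275.9]
smallest_lump 1.1806776309466613 -72 [20.1 14.3] [ 443.2 -208.1]
smallest_lump 1.2083905805057498 -78 [20.  13.8] [ 443.1 -208.2]
smallest_lump 1.6414273069111687 -66 [20.  14.6] [ 443.2 -208. ]
smallest_lump 1.8239638467187973 72 [1
[... 348 characters left out ...]
]
top largest_lump 6.772261317659456 6 [30.7 26.5] [ 359.7 -267. ]
top second_lump 10.119831246818876 -66 [23.  16.9] [436.9 -50.6]
top second_lump 10.219825079359254 -72 [22.3 17.5] [436.9 -50.4]
top second_lump 10.267993191666221 -60 [23.5 16.3] [437.1 -50.7]
top smallest_lump 3.6558494529757013 -72 [18.2 13.2] [ 443.1 -206. ]
top smallest_lump 3.6676284700111523 -66 [18.1 13.2] [ 443. -206.]
top smallest_lump 3.74541279947033 -54 [17.3 14.1] [ 442.9 -206.2]
[[ 0.51219648 -0.24554976  0.015     ]
 [ 0.57209277 -0.24417233  0.015     ]]
[[ 0.50844945 -0.07143499  0.015     ]
 [ 0.56864746 -0.07037518  0.015     ]
 [ 0.50953561 -0.12981677  0.015     ]
 [ 0.56978437 -0.12864754  0.015     ]]
```

Emit:
send_rows(plan=[[87,5,0,30,0,0,0],[87,5,0,30,0,0,0],[87,0,0,5,0,0,0],[87,0,0,0,0,0,0],[87,0,0,0,0,0,0]])

```text
time_s: 7.4
tool_pos: [0.4097, -0.3321, 0.0578]
tool_rot: [179.9, 0.1, 90.3]
force: [0.5, 1.0, 0.7]
grip_width: 0.0867
```

```bash
python3 - <<'E'
from h import *
o=env.get_obs();print(o['time_s'],o['tool_pos'],o['tool_rot'],o['qpos'])
im=env.read_camera('wrist');c=env.get_calibration('wrist')
cr=[]
for n in ('largest_lump','third_lump','smallest_lump'):
    for f in find('wrist',n,c,.004): print(n,*f)
    for r in fit('wrist',n,c,.004)[:6]: print(n,*r)
# ortho-rectified world map at z=.004, 0.4 mm/px : x right, y up
X,Y=np.meshgrid(np.arange(.33,.47,.0003),np.arange(-.19,-.30,-.0003))
p=proj(np.c_[X.ravel(),Y.ravel(),np.full(X.size,.004)],c).astype(np.float32).reshape(*X.shape,2)
cv2.imwrite('pics/o4.png',cv2.resize(cv2.remap(im[:,:,::-1],p,None,cv2.INTER_CUBIC),None,fx=1.6,fy=1.6))
E
```

```text
7.4 [ 0.40970904 -0.33206352  0.05784848] [1.79909432e+02 7.15130031e-02 9.02629759e+01] [  5.31483059  13.26542     34.32735453 112.32578681  -8.89214993
  56.8585811   44.0610569 ]
largest_lump 0.61 [211.3, 101.4, 269.9, 146.4] mean [ 358.3 -265.2] rect 358.0 -263.2 29.6 28.6 long -45.2 pca -6.9
largest_lump 0.37896255344321617 6 [36.2 27.8] [ 359.2 -267. ]
largest_lump 0.6147134323235832 12 [35.6 28.2] [ 359.7 -266.7]
largest_lump 1.259132806487429 0 [36.5 27.2] [ 358.6 -267.1]
largest_lump 1.426872540202595 -12 [36.4 26.9] [ 357.7 -266.8]
largest_lump 1.5673889741465246 -18 [35.8 26.6] [ 357.5 -266.4]
largest_lump 1.5921109262898767 -6 [36.5 26.9] [ 358.1 -267.2]
third_lump 0.75 [363.2, 120.1, 384.6, 159.9] mean [ 443.7 -275.8] rect 443.8 -276.2 24.4 15.4 long -86.6 pca -80.0
third_lump 1.534993988927738 -72 [24.5 16. ] [ 443.9 -275.9]
third_lump 1.9784654253055578 -78 [24.6 15.4] [ 444.1 -276. ]
third_lump 2.086154608187371 -84 [24.5 15.4] [ 443.9 -276.1]
third_lump 2.131695459899589 84 [24.1 16.3] [ 443.5 -276.2]
third_lump 2.164876280907663 -90 [24.1 15.7] [ 443.7 -276.2]
third_lump 2.6471926137954256 -66 [24.1 16.7] [ 443.8 -275.9]
smallest_lump 0.8 [365.8, 1.8, 390.4, 41.0] mean [ 443.3 -207.4] rect 443.3 -207.9 20.4 12.8 long -87.5 pca -85.6
smallest_lump 0.8909621925592432 -72 [20.2 14.1] [ 443.6 -207.9]
smallest_lump 1.0484982789204764 -78 [20.3 13.7] [ 443.5 -208. ]
smallest_lump 1.2167904279698973 -66 [20.2 14.4] [ 443.7 -207.8]
smallest_lump 1.2545305304793146 84 [20.4 13.4] [ 443.  -207.7]
smallest_lump 1.3140919044306685 78 [20.1 13.6] [ 442.9 -207.5]
smallest_lump 1.529715475434557 -84 [20.3 13.1] [ 443.3 -208. ]
```

View pics/o4.png

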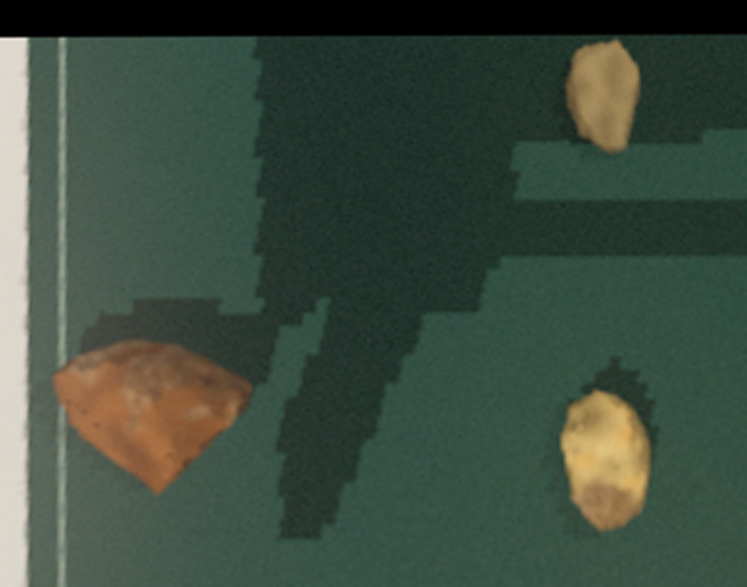

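The rectified view gives long-axis angles of about −2° (brown), −82° (golden) and −85° (honey). I'll start with the largest lump and turn to yaw ≈ −2.

Emit:
send_rows(plan=[[87,0,0,-5,0,0,0.14],[80,0,0,-5,0,0,0.14],[70,0,0,-5,0,0,0.14],[60,0,0,-5,0,0,0.14],[50,0,0,0,0,0,0.14],[50,0,0,0,0,0,0.14],[50,0,0,0,0,0,0.14],[50,0,0,0,0,0,0.14],[50,0,0,0,0,0,0.14],[50,0,0,0,0,0,0.14],[50,0,0,0,0,0,0.14],[50,0,0,0,0,0,0.07]])

```text
time_s: 8.95
tool_pos: [0.4091, -0.331, 0.0768]
tool_rot: [-180.0, -0.0, -2.2]
force: [0.1, 0.3, 0.6]
grip_width: 0.0499
```

```bash
python3 - <<'E'
from h import *
o=env.get_obs();print(o['tool_pos'],o['tool_rot'],o['grip_width'],o['qpos'].round(0));print(to(.3585,-.267,.004,-2))
E
```

```text
[ 0.40909959 -0.33103156  0.07675442] [-1.79999819e+02 -1.68140517e-02 -2.20524079e+00] 0.049929242202091585 [ -7.  14.  48. 112. -12.  59. -46.]
(array([-53. , -62. ,  72.7]), array([-0.   , -0.   , -0.004]))
```

Emit:
send_rows(plan=[[50,-27,-31,0,0,0,0],[50,-26,-31,0,0,0,0],[50,0,0,35,0,0,0],[50,0,0,25,0,0,0],[50,0,0,10,0,0,0],[50,0,0,2.5,0,0,0],[50,0,0,0,0,0,0]])

```text
time_s: 9.65
tool_pos: [0.3581, -0.2679, 0.0041]
tool_rot: [179.9, 0.1, -2.0]
force: [-0.0, 0.8, 0.2]
grip_width: 0.0501
```

Emit:
send_rows(grip_force=8, plan=[[35,0,0,0,0,0,0],[25,0,0,0,0,0,0],[20,0,0,0,0,0,0],[20,0,0,0,0,0,0],[20,0,0,0,0,0,0],[20,0,0,0,0,0,0]])

```text
time_s: 10.25
tool_pos: [0.3584, -0.2673, 0.0043]
tool_rot: [-180.0, -0.0, -2.0]
force: [-0.7, 0.7, 3.0]
grip_width: 0.0265
```

Emit:
send_rows(plan=[[20,0,0,-10,0,0,0],[20,0,0,-25,0,0,0],[20,0,0,-25,0,0,-0.058],[20,40,-5,0,0,0,0],[20,45,-5,0,0,0,0],[20,45,-5,0,0,0,0],[20,40,-4,0,0,0,0],[20,14,0,0,0,0,0],[20,0,0,0,0,0,0],[20,0,0,0,0,0,0]])

```text
time_s: 11.25
tool_pos: [0.5406, -0.2443, 0.0641]
tool_rot: [180.0, 0.1, 1.3]
force: [-0.5, -0.3, -0.3]
grip_width: 0.0267
```

```bash
python3 - <<'E'
from h import *
o=env.get_obs();print(o['tool_pos'],o['tool_rot'],o['grip_width'],o['force'],o['qpos'].round(0));print(to(.5425,-.2439,.014,1.3))
im=env.read_camera('wrist');cv2.imwrite('pics/w5.png',im[:,:,::-1])
E
```

```text
[ 0.54060144 -0.24434345  0.06414185] [1.79975127e+02 7.74047519e-02 1.33619379e+00] 0.026714064673568166 [-0.53466988 -0.3286755  -0.25918163] [-14.  23.  44. 103. -18.  61. -52.]
(array([ 2. , -0.4, 50.1]), array([0.   , 0.001, 0.001]))
```

View pics/w5.png

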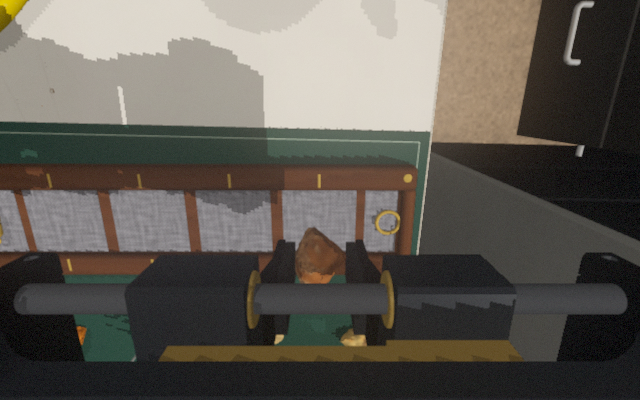

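The lump is held between the fingers over the ring-end bay. The far-rim brass lines are at px (49,181), (139,181), (229,181) and (319,181). Descending now.

Emit:
send_rows(plan=[[20,2,-0.5,25,0,0,0],[20,0,0,20,0,0,0],[20,0,0,5,0,0,0],[20,0,0,0,0,0,0]])

```text
time_s: 11.7
tool_pos: [0.5422, -0.2436, 0.014]
tool_rot: [-180.0, 0.1, 1.3]
force: [0.7, 0.2, -0.4]
grip_width: 0.0264
```

```bash
python3 - <<'E'
from h import *
o=env.get_obs();print(o['tool_pos'],o['grip_width'],o['force']);
c=env.get_calibration('wrist');E=c['extrinsics'].copy();E[:3,3]+=np.array([.5406,-.24434,.06414])-o['tool_pos'];c['extrinsics']=E
print(w([(49,181),(139,181),(229,181),(319,181)],c,.015))
E
```

```text
[ 0.54216075 -0.24357319  0.01395873] 0.02637098186250156 [ 0.74851171  0.24564774 -0.36650967]
[[ 0.56773661 -0.06787947  0.015     ]
 [ 0.56899061 -0.12648546  0.015     ]
 [ 0.57024431 -0.18507714  0.015     ]
 [ 0.5714977  -0.24365451  0.015     ]]
```

Emit:
send_rows(plan=[[20,0,0,1,0,0,0],[20,0,0,0.5,0,0,0],[20,0,0,0,0,0,0]])

```text
time_s: 12.0
tool_pos: [0.5441, -0.2435, 0.0134]
tool_rot: [180.0, -0.1, 1.4]
force: [0.0, 0.1, 0.6]
grip_width: 0.0265
```

Emit:
send_rows(plan=[[20,0,0,0.5,0,0,0],[20,0,0,0.5,0,0,0],[20,0,0,0,0,0,0]])

```text
time_s: 12.3
tool_pos: [0.5441, -0.2434, 0.0123]
tool_rot: [-180.0, -0.0, 1.4]
force: [-1.0, 0.5, 4.6]
grip_width: 0.0262
```

Emit:
send_rows(plan=[[30,0,0,0,0,0,0],[36,0,0,0,0,0,0],[42,0,0,0,0,0,0],[42,0,0,0,0,0,0]])

```text
time_s: 12.7
tool_pos: [0.5434, -0.2432, 0.0113]
tool_rot: [-180.0, 0.0, 1.4]
force: [-0.4, 0.2, -0.6]
grip_width: 0.0404
```

Emit:
send_rows(plan=[[42,0,0,-15,0,0,0],[42,0,0,-40,0,0,0],[42,-40,0,-10,0,0,0],[42,-40,0,0,0,0,0],[42,0,0,0,0,0,0],[42,0,0,0,0,0,0]])

```text
time_s: 13.3
tool_pos: [0.4637, -0.2452, 0.0776]
tool_rot: [-179.9, -0.1, 1.3]
force: [0.9, 0.2, 0.3]
grip_width: 0.0417
```

```bash
cat >> h.py <<'E'
def ortho(im,c,x0,x1,y0,y1,z,s,name):
    X,Y=np.meshgrid(np.arange(x0,x1,s),np.arange(y1,y0,-s))
    p=proj(np.c_[X.ravel(),Y.ravel(),np.full(X.size,z)],c).astype(np.float32).reshape(*X.shape,2)
    cv2.imwrite(name,cv2.remap(im[:,:,::-1],p,None,cv2.INTER_CUBIC))
E
python3 - <<'E'
from h import *
o=env.get_obs();print(o['time_s'],o['tool_pos'],o['tool_rot'])
im=env.read_camera('wrist');c=env.get_calibration('wrist')
for f in find('wrist','largest_lump',c,.013): print(*f)
for r in fit('wrist','largest_lump',c,.013,near=(542,-244)): print(*r)
for f in find('wrist','pendant_ring',c,.012): print(*f)
ortho(im,c,.49,.60,-.31,-.17,.012,.0002,'pics/o6.png')
E
```

```text
13.3 [ 0.46372767 -0.24523364  0.07761111] [-1.79933040e+02 -1.41549142e-01  1.29647839e+00]
0.83 [299.2, 71.3, 346.9, 126.1] mean [ 546.1 -242.6] rect 545.2 -240.7 29.2 28.5 long -41.8 pca -0.2
1.1910197902515165 6 [34.9 27.9] [ 546.9 -244.2]
1.5735130498692627 -6 [35.  27.4] [ 545.8 -244.3]
1.710189569959084 12 [34.6 28.3] [ 547.3 -243.9]
1.710474523198684 0 [34.9 27.4] [ 546.5 -244.5]
2.1205092311477642 -12 [34.7 27.2] [ 545.3 -243.9]
2.4112852578770685 18 [33.9 28.3] [ 547.5 -243.4]
3.3454700624057594 -18 [34.  26.6] [ 544.8 -243.4]
0.79 [378.9, 91.0, 404.1, 116.5] mean [ 546.2 -291.7] rect 544.9 -291.3 16.4 16.0 long 1.3 pca -36.9
```

View pics/o6.png

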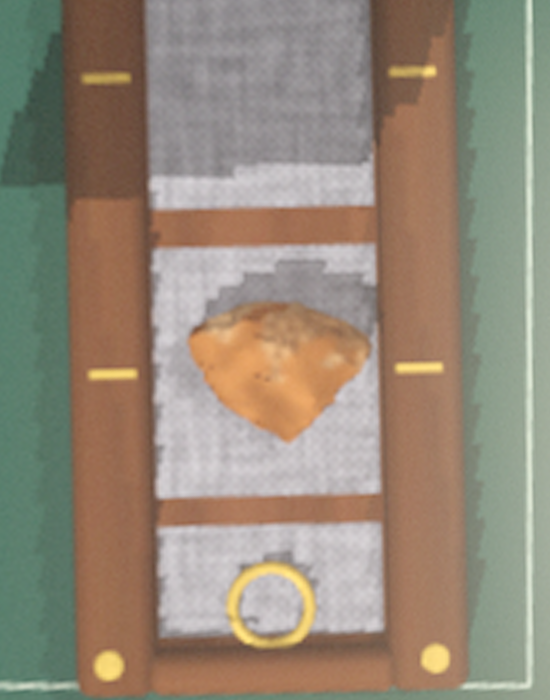

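The largest lump lies flat with its long axis straight across. In y it is on the marks, but it sits about 2.4 mm too far across the channel (lump px 188–372, channel 155–382). I'll regrip it and shift it back.

Emit:
send_rows(plan=[[44,40,0,0,0,0,0],[44,40,0,10,0,0,0],[44,0,0,40,0,0,0],[44,0,0,15.5,0,0,0],[44,0,0,0,0,0,0],[32,0,0,0,0,0,0],[20,0,0,0,0,0,0],[20,0,0,0,0,0,0],[20,0,0,0,0,0,0],[20,0,0,0,0,0,0]])

```text
time_s: 14.5
tool_pos: [0.5435, -0.2432, 0.0111]
tool_rot: [-180.0, 0.0, 1.4]
force: [0.6, -0.6, 0.7]
grip_width: 0.0266
```

Emit:
send_rows(plan=[[20,0,0,-2,0,0,0],[20,-2.4,0,0,0,0,0],[20,0,0,0,0,0,0],[20,0,0,2,0,0,0],[20,0,0,0,0,0,0],[30,0,0,0,0,0,0],[38,0,0,0,0,0,0],[44,0,0,0,0,0,0],[44,0,0,-15,0,0,0],[44,0,0,-40,0,0,0],[44,-40,0,-10,0,0,0],[44,-40,0,0,0,0,0]])

```text
time_s: 15.7
tool_pos: [0.4627, -0.2468, 0.0791]
tool_rot: [179.9, -0.3, 1.4]
force: [-0.9, -0.8, 0.3]
grip_width: 0.0439
```

```bash
python3 - <<'E'
from h import *
o=env.get_obs();print(o['time_s'],o['tool_pos'],o['tool_rot'])
im=env.read_camera('wrist');c=env.get_calibration('wrist')
for r in fit('wrist','largest_lump',c,.013,near=(542,-244))[:4]: print(*r)
for f in find('wrist','pendant_ring',c,.012): print(*f)
for f in find('wrist','second_lump',c,.005): print(*f)
print('smallest',to(.4435,-.2075,.08,-85),'third',to(.444,-.276,.08,-82))
E
```

```text
15.7 [ 0.46268506 -0.24676004  0.07909596] [179.8567139   -0.26839221   1.40860759]
1.6090905390570356 6 [35.2 27.2] [ 533.  -243.9]
1.7324593928678667 -6 [35.5 26.8] [ 532.  -243.9]
1.7723736366568232 12 [34.6 27.6] [ 533.4 -243.6]
2.0129783726017934 0 [35.4 26.6] [ 532.5 -244.2]
0.69 [378.0, 89.7, 402.6, 118.8] mean [ 532.9 -290.4] rect 532.5 -290.5 17.0 16.3 long 3.8 pca 22.3
0.93 [45.6, 225.2, 77.7, 259.6] mean [428.  -50.4] rect 429.1 -50.5 30.8 20.1 long -29.1 pca -46.8
0.22 [294.6, 71.1, 343.8, 131.8] mean [ 532.4 -242.6] rect 531.5 -240.5 30.1 29.4 long -42.2 pca -1.9
smallest (array([-17. , -38.2,  -2.8]), array([-3.000e-03, -1.000e-03,  1.506e+00])) third (array([-18. ,  30.3,  -2.9]), array([-3.000e-03, -1.000e-03,  1.454e+00]))
```

Emit:
send_rows(plan=[[32,0,0,0,0,0,-0.14],[32,0,0,0,0,0,-0.14],[32,0,0,0,0,0,-0.14],[32,0,0,0,0,0,-0.14],[32,0,0,0,0,0,-0.14],[32,0,0,0,0,0,-0.14],[32,0,0,0,0,0,-0.14],[32,0,0,0,0,0,-0.14],[32,0,0,0,0,0,-0.14],[32,0,0,0,0,0,-0.14],[32,0,0,0,0,0,-0.14],[32,0,0,0,0,0,-0.14]])

```text
time_s: 17.1
tool_pos: [0.4629, -0.2453, 0.0766]
tool_rot: [180.0, 0.1, 98.0]
force: [-0.1, 0.5, 0.2]
grip_width: 0.0322
```

```bash
python3 - <<'E'
from h import *
o=env.get_obs();print(o['time_s'],o['tool_pos'],o['tool_rot'],o['qpos'].round(0))
print('third',to(.444,-.276,.004,98))
E
```

```text
17.1 [ 0.46292515 -0.24533229  0.07655833] [1.79955583e+02 5.19350163e-02 9.80057245e+01] [ -7.  11.  35. 112.  -8.  59.  40.]
third (array([-27.7, -23.1,  72.6]), array([0.001, 0.001, 0.   ]))
```

Emit:
send_rows(plan=[[32,-28,-23,0,0,0,0],[32,0,0,35,0,0,0],[32,0,0,25,0,0,0],[32,0,0,10,0,0,0],[32,0,0,2.5,0,0,0],[32,0,0,0,0,0,0]])

```text
time_s: 17.7
tool_pos: [0.4432, -0.2763, 0.0041]
tool_rot: [180.0, 0.0, 97.7]
force: [0.7, -0.1, 0.5]
grip_width: 0.0319
```

Emit:
send_rows(plan=[[24,0,0,0,0,0,0],[16,0,0,0,0,0,0],[8,0,0,0,0,0,0],[8,0,0,0,0,0,0],[8,0,0,0,0,0,0],[8,0,0,0,0,0,0]])

```text
time_s: 18.3
tool_pos: [0.4429, -0.2763, 0.0043]
tool_rot: [179.9, 0.0, 97.6]
force: [0.6, 0.8, 5.5]
grip_width: 0.0145
```

Emit:
send_rows(plan=[[8,0,0,-10,0,0,0],[8,0,0,-25,0,0,0],[8,0,0,-25,0,0,0.141],[8,0,0,0,0,0,0.141],[8,0,0,0,0,0,0.141],[8,0,0,0,0,0,0.141],[8,0,0,0,0,0,0.141],[8,0,0,0,0,0,0.141],[8,0,0,0,0,0,0.141],[8,0,0,0,0,0,0.141],[8,0,0,0,0,0,0.141],[8,0,0,0,0,0,0.141]])

```text
time_s: 19.5
tool_pos: [0.4417, -0.276, 0.0637]
tool_rot: [-180.0, 0.0, 16.5]
force: [-0.1, -0.5, -0.8]
grip_width: 0.0139
```

Emit:
send_rows(plan=[[8,0,0,0,0,0,0.141],[8,0,0,0,0,0,0.138],[8,0,0,0,0,0,0],[8,0,0,0,0,0,0]])

```text
time_s: 19.9
tool_pos: [0.442, -0.276, 0.0636]
tool_rot: [-180.0, 0.0, 1.0]
force: [-0.0, -0.6, -0.7]
grip_width: 0.0145
```

```bash
python3 - <<'E'
from h import *
o=env.get_obs();print(o['time_s'],o['tool_pos'],o['tool_rot'],o['grip_width'])
print('B',to(.5400,-.1275,.016,1.3))
E
```

```text
19.9 [ 0.4419619  -0.27595792  0.06363361] [-1.79988963e+02  1.75677694e-02  1.04000125e+00] 0.014466693887726584
B (array([ 100.7, -146.6,   47.6]), array([-0.   ,  0.   , -0.005]))
```

Emit:
send_rows(plan=[[8,40,-20,0,0,0,0],[8,40,-40,0,0,0,0],[8,20.7,-46,0,0,0,-0.005],[8,0,-40.6,0,0,0,0],[8,0,0,0,0,0,0],[8,0,0,30,0,0,0],[8,0,0,15,0,0,0],[8,0,0,3,0,0,0],[8,0,0,2.5,0,0,0],[8,0,0,0,0,0,0]])

```text
time_s: 20.9
tool_pos: [0.5359, -0.134, 0.0135]
tool_rot: [180.0, -0.0, 1.1]
force: [-0.4, 0.4, 0.4]
grip_width: 0.0146
```

```bash
python3 - <<'E'
from h import *
o=env.get_obs();print(o['time_s'],o['tool_pos'],o['tool_rot'],o['grip_width'],o['force'])
print('B',to(.5400,-.1275,.012,1.3))
E
```

```text
20.9 [ 0.53591587 -0.13396271  0.01347919] [ 1.79985833e+02 -2.89133842e-02  1.09200124e+00] 0.014637841766944718 [-0.40512316  0.4100312   0.37127982]
B (array([ 4.2, -6.4,  1.5]), array([ 0.   , -0.001, -0.004]))
```

Emit:
send_rows(plan=[[8,4,-6.4,-1,0,0,0],[8,0,0,0,0,0,0],[8,0,0,1,0,0,0],[8,0,0,1,0,0,0],[8,0,0,0.5,0,0,0],[8,0,0,0,0,0,0]])

```text
time_s: 21.5
tool_pos: [0.5399, -0.1266, 0.0123]
tool_rot: [-180.0, -0.0, 1.1]
force: [-1.3, 0.6, 6.0]
grip_width: 0.0145
```

Emit:
send_rows(plan=[[20,0,0,0,0,0,0],[26,0,0,0,0,0,0],[30,0,0,0,0,0,0],[30,0,0,-15,0,0,0],[30,0,0,-40,0,0,0],[30,-40,0,-10,0,0,0],[30,-40,0,0,0,0,0],[30,0,0,0,0,0,0],[30,0,0,0,0,0,0],[30,0,0,0,0,0,0],[30,0,0,0,0,0,0]])

```text
time_s: 22.6
tool_pos: [0.4608, -0.1285, 0.077]
tool_rot: [179.9, -0.0, 1.2]
force: [-0.4, 0.6, 0.5]
grip_width: 0.0302
```

```bash
python3 - <<'E'
from h import *
o=env.get_obs();print(o['time_s'],o['tool_pos'],o['tool_rot'])
im=env.read_camera('wrist');c=env.get_calibration('wrist')
for r in fit('wrist','third_lump',c,.013,near=(542,-130))[:4]: print(*r)
for f in find('wrist','second_lump',c,.005): print(*f)
for r in fit('wrist','second_lump',c,.005,near=(436,-50)): print(*r)
ortho(im,c,.49,.60,-.17,-.03,.012,.0002,'pics/o7.png')
a=cv2.imread('pics/o7.png');ortho(im,c,.49,.60,-.28,-.14,.012,.0002,'pics/b.png')
cv2.imwrite('pics/o7.png',np.hstack([a[:560],cv2.imread('pics/b.png')[140:]][:1]))
cv2.imwrite('pics/o7.png',cv2.resize(np.vstack([a,cv2.imread('pics/b.png')[150:]]),None,fx=.5,fy=.5,interpolation=cv2.INTER_AREA))
E
```

```text
22.6 [ 0.46080926 -0.12847319  0.07696807] [ 1.79923411e+02 -3.89679641e-02  1.15968341e+00]
2.104650140193959 -12 [24.1 15.8] [ 540.9 -127.5]
2.532859472574998 -6 [24.3 15.2] [ 540.9 -127.6]
2.674616871331267 12 [23.8 15.5] [ 541.  -127.4]
3.029567482430423 -18 [23.6 16.6] [ 540.8 -127.5]
0.83 [201.1, 229.6, 233.0, 255.3] mean [437.5 -51.1] rect 438.1 -50.8 25.0 19.7 long -89.0 pca -50.0
1.5337987683182916 -60 [30.1 18.6] [436.5 -51.4]
1.5970779350576834 -66 [29.5 18.9] [436.5 -51.2]
1.764558996698895 -54 [30.4 18.6] [436.6 -51.6]
1.8377731489492817 -42 [30.  18.2] [437.  -51.6]
1.901004380655877 -48 [30.3 18.4] [436.8 -51.6]
2.06004427417065 -72 [28.8 19.2] [436.8 -51. ]
2.6242703198221875 -36 [29.4 18. ] [437.2 -51.5]
```

View pics/o7.png

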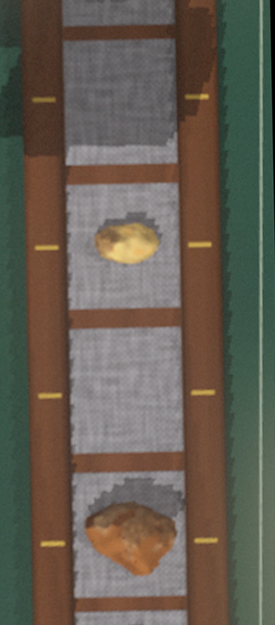

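The golden lump is in its bay, straight and within about 1.5 mm of centre (127,242). The largest at (131,538) is well centred too. The smallest is next.

Emit:
send_rows(plan=[[28,-9,39,0,0,0,0],[28,-10,40,0,0,0,0],[28,0,0,0,0,0,-0.14],[28,0,0,0,0,0,-0.14],[28,0,0,0,0,0,-0.14],[28,0,0,0,0,0,-0.14],[28,0,0,0,0,0,-0.14],[28,0,0,0,0,0,-0.14],[28,0,0,0,0,0,-0.14],[28,0,0,0,0,0,-0.14],[28,0,0,0,0,0,-0.14],[28,0,0,0,0,0,-0.14]])

```text
time_s: 24.0
tool_pos: [0.4422, -0.2078, 0.0764]
tool_rot: [-180.0, 0.0, 81.7]
force: [0.4, 0.5, 0.8]
grip_width: 0.0281
```

Emit:
send_rows(plan=[[28,0,0,0,0,0,-0.14],[28,0,0,0,0,0,-0.097],[28,0,0,0,0,0,0],[28,0,0,0,0,0,0]])

```text
time_s: 24.4
tool_pos: [0.4422, -0.2078, 0.0764]
tool_rot: [-180.0, 0.0, 94.8]
force: [-0.2, 1.0, -0.1]
grip_width: 0.0282
```

```bash
python3 - <<'E'
from h import *
o=env.get_obs();print(o['time_s'],o['tool_pos'],o['tool_rot'],o['qpos'].round(0))
print('smallest',to(.4433,-.2078,.0035,95))
E
```

```text
24.4 [ 0.44220063 -0.20776118  0.07642133] [-1.79977194e+02  1.08735985e-02  9.47809505e+01] [-20.   7.  44. 117.  -6.  58.  32.]
smallest (array([-0.1,  1.1, 72.9]), array([-0.   ,  0.   , -0.004]))
```

Emit:
send_rows(plan=[[28,0,1,40,0,0,0],[28,0,0,22,0,0,0],[28,0,0,8,0,0,0],[28,0,0,3,0,0,0],[28,0,0,0,0,0,0],[20,0,0,0,0,0,0],[12,0,0,0,0,0,0],[6,0,0,0,0,0,0],[6,0,0,0,0,0,0],[6,0,0,0,0,0,0],[6,0,0,0,0,0,0]])

```text
time_s: 25.5
tool_pos: [0.4438, -0.2077, 0.0041]
tool_rot: [179.9, 0.0, 94.9]
force: [-0.9, 0.5, 5.4]
grip_width: 0.0115
```

Emit:
send_rows(plan=[[6,0,0,-10,0,0,0],[6,0,0,-25,0,0,0],[6,0,0,-25,0,0,0.14],[6,0,0,0,0,0,0.14],[6,0,0,0,0,0,0.14],[6,0,0,0,0,0,0.14],[6,0,0,0,0,0,0.14],[6,0,0,0,0,0,0.14],[6,0,0,0,0,0,0.14],[6,0,0,0,0,0,0.14],[6,0,0,0,0,0,0.14],[6,0,0,0,0,0,0.14]])

```text
time_s: 26.7
tool_pos: [0.4428, -0.2074, 0.0637]
tool_rot: [-180.0, 0.0, 14.4]
force: [0.2, 0.1, -0.4]
grip_width: 0.0112
```

Emit:
send_rows(plan=[[6,0,0,0,0,0,0.14],[6,0,0,0,0,0,0.094],[6,45,0,0,0,0,0],[6,40,-10,0,0,0,0],[6,9,-40,0,0,0,0],[6,0,-40,0,0,0,0],[6,0,-40,0,0,0,0],[6,0,0,0,0,0,0],[6,0,0,0,0,0,0]])

```text
time_s: 27.6
tool_pos: [0.5341, -0.0742, 0.0637]
tool_rot: [-180.0, 0.0, 1.5]
force: [0.6, -0.5, 0.9]
grip_width: 0.0115
```

```bash
python3 - <<'E'
from h import *
o=env.get_obs();print(o['time_s'],o['tool_pos'],o['tool_rot'],o['grip_width'])
print('A',to(.5380,-.0695,.012,1.3))
E
```

```text
27.6 [ 0.53409147 -0.07422179  0.06368687] [-1.79996960e+02  1.83931732e-02  1.48032866e+00] 0.01150725551189751
A (array([ 4. , -4.6, 51.7]), array([-0.   ,  0.   ,  0.003]))
```

Emit:
send_rows(plan=[[6,4,-4.6,0,0,0,0],[6,0,0,0,0,0,0],[6,0,0,30,0,0,0],[6,0,0,15,0,0,0],[6,0,0,4,0,0,0],[6,0,0,2.5,0,0,0],[6,0,0,0.5,0,0,0],[6,0,0,0,0,0,0]])

```text
time_s: 28.4
tool_pos: [0.5388, -0.0712, 0.0123]
tool_rot: [180.0, -0.1, 1.3]
force: [0.7, -0.5, -0.7]
grip_width: 0.012
```

Emit:
send_rows(plan=[[16,0,0,0,0,0,0],[22,0,0,0,0,0,0],[26,0,0,0,0,0,0],[26,0,0,-15,0,0,0],[26,0,0,-40,0,0,0],[26,-40,0,-10,0,0,0],[26,-40,0,0,0,0,0],[26,0,0,0,0,0,0],[26,0,0,0,0,0,0],[26,0,0,0,0,0,0]])

```text
time_s: 29.4
tool_pos: [0.4596, -0.0724, 0.0774]
tool_rot: [180.0, -0.1, 1.3]
force: [-0.2, -0.2, -0.1]
grip_width: 0.0261
```

```bash
python3 - <<'E'
from h import *
o=env.get_obs();print(o['time_s'],o['tool_pos'],o['tool_rot'],o['qpos'].round(0))
im=env.read_camera('wrist');c=env.get_calibration('wrist')
for r in fit('wrist','smallest_lump',c,.012,near=(540,-70))[:4]: print(*r)
ortho(im,c,.49,.60,-.15,-.01,.012,.0002,'pics/o8.png')
E
```

```text
29.4 [ 0.45955746 -0.07240105  0.07743661] [ 1.79997190e+02 -1.25087023e-01  1.32501128e+00] [-50.   4.  58. 120.  -4.  58. -79.]
1.6688438514516122 12 [19.3 14. ] [539.2 -72.6]
2.1730108010040396 -24 [19.  13.9] [539.7 -71.8]
2.285868722133813 18 [19.3 14.6] [539.2 -72.5]
2.4239412899473507 6 [19.1 13.4] [539.1 -72.5]
```

View pics/o8.png

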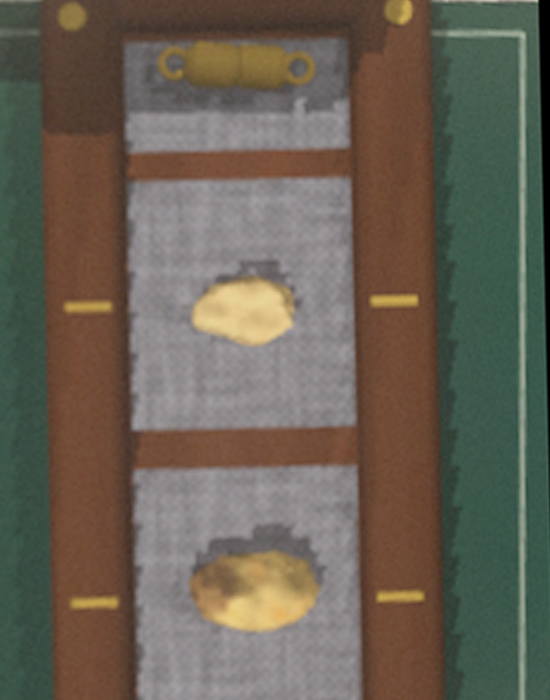

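The smallest is straight and about 1.4 mm off the marks along y (243,311 against lines at 304), which is fine. Now the second lump: I'll turn towards yaw 132 and take a close look for its angle.

Emit:
send_rows(plan=[[40,5,7,0,0,0,-0.14],[40,5,7,0,0,0,-0.14],[40,0,0,0,0,0,-0.14],[40,0,0,0,0,0,-0.14],[40,0,0,0,0,0,-0.14],[40,0,0,0,0,0,-0.14],[40,0,0,0,0,0,-0.14],[40,0,0,0,0,0,-0.14],[40,0,0,0,0,0,-0.14],[40,0,0,0,0,0,-0.14],[40,0,0,0,0,0,-0.14],[40,0,0,0,0,0,-0.14]])

```text
time_s: 30.7
tool_pos: [0.4699, -0.0862, 0.0761]
tool_rot: [-179.9, 0.1, 97.9]
force: [-0.9, 0.3, 0.2]
grip_width: 0.0398
```

Emit:
send_rows(plan=[[40,0,0,0,0,0,-0.14],[40,0,0,0,0,0,-0.14],[40,0,0,0,0,0,-0.14],[40,0,0,0,0,0,-0.14],[40,0,0,0,0,0,-0.05],[40,0,0,0,0,0,0],[40,0,0,0,0,0,0],[40,0,0,0,0,0,0]])

```text
time_s: 31.5
tool_pos: [0.4695, -0.0858, 0.0763]
tool_rot: [-179.9, 0.0, 132.5]
force: [-0.0, 0.1, 0.4]
grip_width: 0.0404
```

```bash
python3 - <<'E'
from h import *
o=env.get_obs();print(o['time_s'],o['tool_pos'],o['tool_rot'],o['qpos'].round(0))
im=env.read_camera('wrist');c=env.get_calibration('wrist')
for r in fit('wrist','second_lump',c,.004,near=(436,-50)): print(*r)
for f in find('wrist','second_lump',c,.004): print(*f)
ortho(im,c,.40,.48,-.09,-.01,.004,.0002,'pics/o9.png')
E
```

```text
31.5 [ 0.46947531 -0.0857787   0.07634773] [-1.79941509e+02  1.34807519e-02  1.32454060e+02] [-38.   5.  47. 118.  -5.  58.  54.]
1.2934403933865042 -54 [28.9 19.8] [436.8 -51.9]
2.197129277338604 -42 [28.9 18.9] [437.  -51.6]
2.198849296599576 -60 [28.7 20.9] [436.7 -51.9]
2.213270945870363 -48 [28.8 19. ] [437.  -51.8]
2.475287626834586 -36 [28.9 18.7] [437.1 -51.4]
2.4799576173890046 -18 [27.6 20.1] [437.1 -50.3]
2.9390528883442926 -30 [28.4 18.6] [437.2 -50.9]
0.72 [307.8, 129.5, 332.5, 173.3] mean [436.4 -50.7] rect 437.2 -50.8 28.3 18.6 long -28.4 pca -38.4
0.66 [345.5, 312.7, 365.1, 329.1] mean [ 551.9 -133.2] rect 552.0 -134.7 18.2 11.5 long 42.5 pca 30.5
```

View pics/o9.png

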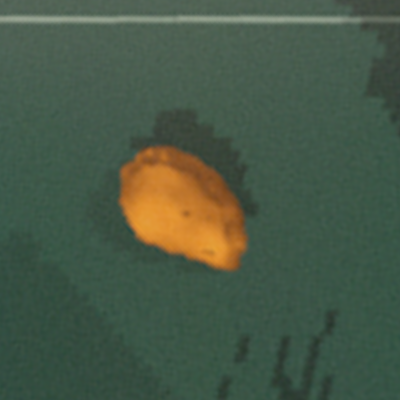

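The close view shows the orange lump as a teardrop with its axis at about −42° and its centre near (437,−51.5) mm.

Emit:
send_rows(plan=[[36,0,0,0,0,0,-0.096],[36,0,0,0,0,0,0]])

```text
time_s: 31.85
tool_pos: [0.4694, -0.0855, 0.0766]
tool_rot: [180.0, 0.0, 138.0]
force: [-1.6, -0.2, -0.3]
grip_width: 0.0366
```

```bash
python3 - <<'E'
from h import *
o=env.get_obs();print(o['time_s'],o['tool_pos'],o['tool_rot'])
print(to(.437,-.0512,.004,138))
E
```

```text
31.85 [ 0.46938452 -0.08550453  0.07663138] [1.79988652e+02 3.11828450e-03 1.38024790e+02]
(array([47. ,  3.8, 72.6]), array([0., 0., 0.]))
```

Emit:
send_rows(plan=[[36,24,2,0,0,0,0],[36,23,1.8,0,0,0,0],[36,0,0,40,0,0,0],[36,0,0,22,0,0,0],[36,0,0,8,0,0,0],[36,0,0,2.5,0,0,0],[28,0,0,0,0,0,0],[20,0,0,0,0,0,0],[10,0,0,0,0,0,0],[10,0,0,0,0,0,0],[10,0,0,0,0,0,0],[10,0,0,0,0,0,0]])

```text
time_s: 33.05
tool_pos: [0.4378, -0.0512, 0.0047]
tool_rot: [179.9, 0.1, 138.0]
force: [0.6, -0.4, 5.8]
grip_width: 0.0175
```

Emit:
send_rows(plan=[[10,0,0,-10,0,0,0],[10,0,0,-25,0,0,0],[10,0,0,-25,0,0,-0.14],[10,0,0,0,0,0,-0.14],[10,0,0,0,0,0,-0.14],[10,0,0,0,0,0,-0.14],[10,0,0,0,0,0,-0.14],[10,0,0,0,0,0,-0.056],[10,-35,0,0,0,0,0],[10,-35,0,0,0,0,0],[10,-31,-10,0,0,0,0],[10,0,-32,0,0,0,0]])

```text
time_s: 34.25
tool_pos: [0.543, -0.0871, 0.0642]
tool_rot: [-180.0, 0.1, -178.2]
force: [-0.5, -0.8, -0.6]
grip_width: 0.0174
```

Emit:
send_rows(plan=[[10,0,-32,0,0,0,0],[10,0,-32,0,0,0,0],[10,0,-31,0,0,0,0],[10,0,0,0,0,0,0],[10,0,0,0,0,0,0]])

```text
time_s: 34.75
tool_pos: [0.5405, -0.1865, 0.0642]
tool_rot: [180.0, -0.0, -178.8]
force: [-0.4, 0.9, -0.2]
grip_width: 0.0178
```

```bash
python3 - <<'E'
from h import *
o=env.get_obs();print(o['time_s'],o['tool_pos'],o['tool_rot'],o['grip_width'],o['qpos'].round(0))
print('C',to(.5410,-.1865,.012,181.3))
E
```

```text
34.75 [ 0.54052242 -0.18648058  0.06424578] [ 1.79986403e+02 -3.72007018e-02 -1.78791535e+02] 0.01784614214484578 [-23.  21.  47. 106. -18.  60. 122.]
C (array([-0.5, -0. , 52.2]), array([ 0.   , -0.001, -0.002]))
```

Emit:
send_rows(plan=[[10,0,0,30,0,0,0],[10,0,0,15,0,0,0],[10,0,0,4,0,0,0],[10,0,0,2.5,0,0,0],[10,0,0,0.5,0,0,0],[10,0,0,0,0,0,0],[24,0,0,0,0,0,0],[28,0,0,0,0,0,0],[34,0,0,0,0,0,0]])

```text
time_s: 35.65
tool_pos: [0.5413, -0.1859, 0.0123]
tool_rot: [-180.0, 0.0, -178.7]
force: [-0.2, -0.8, 0.5]
grip_width: 0.0295
```

Emit:
send_rows(plan=[[34,0,0,-15,0,0,0],[34,0,0,-40,0,0,0],[34,35,0,-30,0,0,0],[34,40,0,-30,0,0,0.1],[34,40,0,-30,0,0,0.14],[34,0,0,0,0,0,0.14],[34,0,0,0,0,0,0.14],[34,0,0,0,0,0,0.14],[34,0,0,0,0,0,0.14],[34,0,0,0,0,0,0.14],[34,0,0,0,0,0,0.14],[34,0,0,0,0,0,0.14]])

```text
time_s: 36.85
tool_pos: [0.4337, -0.1849, 0.1532]
tool_rot: [179.9, -0.0, 112.6]
force: [0.4, 0.1, -0.2]
grip_width: 0.0341
```

Emit:
send_rows(plan=[[34,0,0,0,0,0,0.14],[34,0,0,0,0,0,0.14],[34,-20,0,-30,0,0,0.14],[34,-20,0,-30,0,0,0],[34,0,0,0,0,0,0],[34,0,0,0,0,0,0],[34,0,0,0,0,0,0]])

```text
time_s: 37.55
tool_pos: [0.4352, -0.2235, 0.2117]
tool_rot: [-179.9, -0.1, 88.9]
force: [0.0, -0.5, 0.2]
grip_width: 0.0339
```

```bash
python3 - <<'E'
from h import *
o=env.get_obs();print(o['time_s'],o['tool_pos'],o['tool_rot'],o['force'])
im=env.read_camera('wrist');c=env.get_calibration('wrist')
for n in SZ:
    for r in fit('wrist',n,c,.013)[:2]: print(n,*r)
cv2.imwrite('pics/w10.png',im[:,:,::-1])
for n,z in (('needle_cork',.017),('chip_vial',.03)):
    for f in find('wrist',n,c,z): print(n,*f)
ortho(im,c,.49,.60,-.32,0,.012,.0004,'pics/o10.png')
b=cv2.imread('pics/o10.png');cv2.imwrite('pics/o10.png',np.hstack([cv2.resize(b[:400],None,fx=1.45,fy=1.45),cv2.resize(b[400:],None,fx=1.45,fy=1.45)]))
t=env.read_camera('top');ct=env.get_calibration('top')
for n,z in (('needle_cork',.017),('chip_vial',.03)):
    for f in find('top',n,ct,z): print('top',n,*f)
E
```

```text
37.55 [ 0.43519624 -0.22347046  0.21168512] [-1.79918279e+02 -1.07536550e-01  8.89368387e+01] [ 0.02865642 -0.48465253  0.23419098]
largest_lump 0.6923242457476704 6 [36.7 28. ] [ 544.7 -243.7]
largest_lump 0.9143792735619058 12 [36.1 28.8] [ 545.  -243.3]
second_lump 0.940593867224095 0 [29.3 20.2] [ 540.9 -187.3]
second_lump 1.067075774677221 -6 [29.7 20.8] [ 540.7 -187.3]
third_lump 0.48209418112207914 -12 [25.6 16.1] [ 540.8 -127. ]
third_lump 0.8835546338276004 12 [25.4 15.7] [ 541.  -126.8]
smallest_lump 1.3708040751985493 18 [19.9 13.7] [538.7 -71.8]
smallest_lump 1.5213002868881134 -12 [19.6 14.1] [538.9 -71.2]
needle_cork 0.79 [302.7, 66.6, 339.1, 105.4] mean [ 439.2 -126.7] rect 439.3 -126.5 37.8 37.5 long -45.0 pca -5.1
chip_vial 0.68 [219.2, 93.3, 248.0, 114.8] mean [ 351.7 -143.8] rect 351.7 -143.6 26.1 18.1 long -1.1 pca -6.2
top needle_cork 0.84 [301.5, 198.1, 327.6, 223.2] mean [ 439.  -127.4] rect 438.9 -128.0 37.8 37.7 long 46.6 pca 83.7
```

View pics/o10.png

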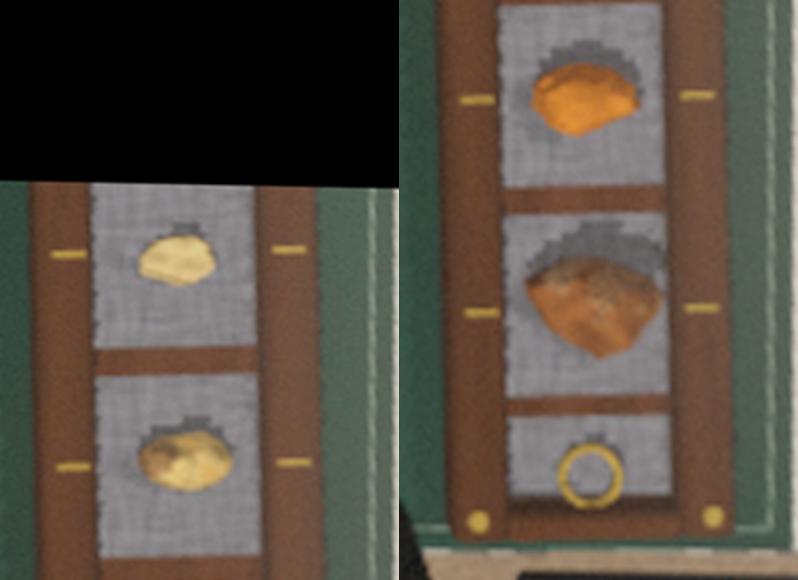

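All four lumps are in order, straight and within about 2 mm of their marks. The cork and the vial haven't moved, and the arm is clear, so I'm handing in.

```bash
python3 -c "
from cell import env
print(env.sign_off(), env.get_obs()['time_s'])"
```

```text
the job is handed in; nothing more can be done
the job is handed in; nothing more can be done
```

The four amber lumps are laid out in the channel in rising size: honey yellow next to the clasp, then golden, then orange, with the mottled brown one next to the pendant ring. I handed the job in at about 38 s of robot time. The hand-in gave no verdict.

- **Placing:** in the last wrist picture each lump lay flat, alone in its bay, with its long side across the channel. All looked within about 2 mm of the marks. The brown one was the furthest off, 1–2 mm to one side of the channel even after I regripped it to correct this.
- **Angles:** these are less certain. The outline fits scattered by roughly ±12° because the lumps are irregular, so I judged straightness from the picture.
- **Bystanders:** the last pictures showed the needle cork and the glass vial within about 2 mm of where they were first measured. The top camera did not pick out the vial in its final picture, so its position comes from the wrist camera alone.
- **Forces:** the highest I read was about 6 N. I only read the force at the end of each move.

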